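# Set the proofing timer's thumbwheel to 5

## Robot

A 7-joint arm with a two-finger parallel gripper is mounted at the origin on the work surface. World frame = base frame: x ahead of the robot, y to its left, z up, the work surface at z = 0. Lengths are in m, angles in rad, forces in N, time in s.
With the tool pointing down it reaches from about 0.35 to 0.9 m from the base axis. Payload 19.9 kg.
Tool frame: the origin (TCP) lies midway between the tips of the shut fingers; the grasp point (between the pads) lies 19 mm behind it; z points along the fingers, y is the line along which they close (so a half turn about z gives the same grasp; the last joint's range is limited). The gripper opens to 85 mm and grips with 20 to 120 N. Pads are 22 mm wide; open, the fingers measure 114 mm over their backs; the gripper's body (76 mm by 85 mm) begins 54 mm behind the grasp point. The pads swing forward as they close: fully open they stand 13 mm farther back than shut.
Start: joints at [1.272, 0.417, -0.01, 1.614, 0.005, 1.111, -0.053], TCP at [0.159, -0.604, 0.231] pointing down, gripper open.
Joint ranges: [-2.81, 2.81], [-0.39, 2.02], [-1.27, 1.25], [0.06, 2.57], [-1.19, 4.33], [0.19, 2], [-2.82, 2.82]. Speed limits (rad/s): [1.89, 1.89, 2.39, 2.39, 3.01, 3.01, 3.01].

## Interface

Orientations are given as a unit quaternion [w, x, y, z].
In Python, from bench import r, solver, cams, order, status gives the robot as it stands. The module is installed in compiled form; this text tells all that it offers. Calls block until the motion is done:
- r.reach(position, orientation): joint-space move of the TCP to a pose.
- r.line_to(position, orientation=None, rate=0.15, force_limit=None): straight line of the TCP; orientation=None keeps the orientation; rate is the mean speed in m/s. With force_limit (N) it stops when the force on the tool has changed by that much, and returns True; else False.
- r.goto_joints(angles): joint-space move.
- r.ungrasp() and r.gripper_close(squeeze=None): open the fingers fully, or close them until they stop; squeeze is the grip in N (None keeps the last).
- r.hold(seconds).
- solver.solve_ik(position, orientation): joint angles nearest the present ones, or None.
- cams.snapshot(name): name is "side" or "top"; returns the picture (384x512x3 uint8, blue, green, red); there is no depth.
- cams.camera_model(name): a dict with "fov_y" (degrees; the focal length in pixels is half the picture's height over the tangent of half this angle, whatever the lens; pixels are square), "cx", "cy" (the principal point, pixels), "R" (3x3) and "t" (3): a world point X has camera coordinates R X + t. Camera axes: x right, y down, z forward; pixel columns grow to the right and rows downward; lengths in m; the calibration is good to about 2 mm. A picture is of the moment at which its call begins. camera_model takes no time and is no camera call.
A pose or a line that the arm cannot do raises r.PlanningError and nothing moves.
- order.sign_off(): hands the job in; it is judged then, once.
Readings, each from a call of its own:
- status.read_time_s(): time.
- status.read_qpos(): joint angles.
- status.read_qd(): joint speeds.
- status.read_tau(): joint torques, N m.
- status.read_ee_pos(): TCP position.
- status.read_tool_rot(): TCP orientation.
- status.read_force(): force on the tool from outside, world axes, zero at the start.
- status.read_ft_torque(): the same for the moment, N m.
- status.read_opening(): finger opening in m.
- status.read_gripper_force(): force on a finger pad.
Only numpy, scipy, OpenCV 4.12 (cv2) and the standard library are available. Lean on these libraries where they do the work, as an engineer would, in place of code of your own. Each camera call takes 0.05 s, during which the arm holds its last target. There are 200 camera calls.

## Task

The bun dough needs its proofing time: on the green timer, roll the numbered thumbwheel, top of the wheel towards its front, until the yellow 5 is squarely on top between the white pointers, then let go of it. Leave the wheel of the blue timer as it is.

Things in the scene. Friction and masses are not known exactly. Their poses are not given: they have to be found in the camera images.
- timer_green: Green-painted timer, screwed to the table. Origin on the table under the middle of its wheel; its axes: -x is its front, towards the robot (within 0.35 rad), y the axle's direction, z up. Base plate 150 mm (x) by 130 mm (y -45 to +85), 12 mm thick. Housing at most 91 mm high; two white pointers beside the wheel (y -26 and +26 mm), 107 mm high, mark its top.
- green_hub (a point): Middle of the green timer's wheel, on its axle, 72 mm above the table; axes as the timer's. Wheel 34 mm wide: black drum with 8 flats numbered 0 to 7 (flat of the 5 yellow), 40 mm from the axle, corners 42.5 mm. Between flats a metal finger bar, 4 mm thick, reaches 56 mm from the axle: 8 bars, 45 degrees apart, 22.5 degrees either side of a numeral that is squarely on top.
- green_wheel (a joint): Angle of the green wheel, rad: numeral n is squarely on top at n x 0.785 (the 5 at 3.93). Grows as the wheel's top rolls to the timer's front (-x); higher numerals follow from the back side. Starts between 1.6 and 3.0; turns from 0 to 5.50; no clicks, slightly stiff (about 1.5 N at a bar's end), stays where left. A tip just over the drum, drawn to the front behind a bar, rolls it.
- blue_rim (a point): Point on the wheel's rim of a second, blue-painted timer of the same make and size, not to be set: 56 mm from that wheel's axle, outside its numeral 0; it turns with that wheel.
Mind the look-alikes: they are no part of the job. Of the things like the timer_green, leave any that is purple; of the rest the larger one is meant.

How it is judged:
At the end, for the whole second after the job is handed in: The green timer's wheel is at rest with the 5 on top, within 0.2 rad (11 degrees) of 3.93 rad; the blue timer's wheel is where it was (rim within 10 mm) (value of joint green_wheel between 3.727 and 4.127 rad and velocity of joint green_wheel between -0.05 and 0.05 rad/s and distance of blue_rim from where it was at the start of the episode below 0.01 m); the robot touches nothing.
It fails at once if the blue timer's wheel is rolled by more than 10 mm at its rim (distance of blue_rim from where it was at the start of the episode above 0.01 m).
It also fails if it takes over 40 s, if anything falls off the work surface, if the arm or the gripper's body presses on something with over 40 N, if the wrist force passes 120 N, or if a joint passes its speed limit or range.

## Working session

There is one attempt and no reset: what is moved stays moved. The work goes in short steps, each a Python script; the robot and the scene stay as the last script left them, time stands still between calls to the robot, and variables do not carry over. Pictures are saved under pics/ and viewed, at most 10 in all, crops included, and the job is handed in when it is done.

```bash
mkdir -p pics; python3 - <<'E'
from bench import r,solver,cams,order,status
import cv2
for n in("side","top"):
    cv2.imwrite(f"pics/{n}0.png",cams.snapshot(n)); print(n,cams.camera_model(n))
print(status.read_time_s())
E
```

```text
side {'fov_y': 46.23254229192365, 'cx': 255.3422129602684, 'cy': 196.98579782530683, 'R': array([[ 0.97696697, -0.213368  ,  0.00310489],
       [-0.15947962, -0.73973633, -0.65372503],
       [ 0.14178081,  0.6381726 , -0.7567258 ]]), 't': array([-0.48695968,  0.14166962,  0.89680995])}
top {'fov_y': 47.61880952893997, 'cx': 251.63098089838985, 'cy': 189.51548285662145, 'R': array([[-0.01469735, -0.99977734,  0.01514142],
       [-0.99093894,  0.01254217, -0.13372627],
       [ 0.13350659, -0.01696965, -0.99090263]]), 't': array([-0.00367816,  0.50341882,  0.90593885])}
0.1
```

View pics/top0.png

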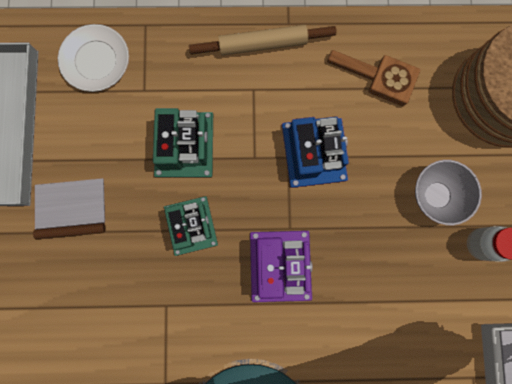

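View pics/side0.png

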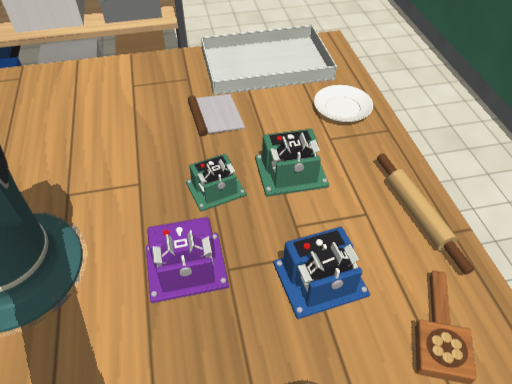

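Top view candidates for the green timer are the large green one at (183,142), the small green one at (190,225), blue at (317,152) and purple at (281,267). I choose the large green one. It reads about 2. Next comes a close crop and measuring its plate and wheel.

```bash
cat > h.py <<'E'
import numpy as np,cv2
from bench import r,solver,cams,order,status
def cam(n):
    m=cams.camera_model(n); f=192/np.tan(np.radians(m['fov_y']/2)); return m,f
def plane(n,uv,z):
    m,f=cam(n); uv=np.atleast_2d(uv).astype(float)
    d=np.c_[(uv[:,0]-m['cx'])/f,(uv[:,1]-m['cy'])/f,np.ones(len(uv))]@m['R']
    c=-m['R'].T@m['t']; return c+d*((z-c[2])/d[:,2])[:,None]
def proj(n,X):
    m,f=cam(n); p=np.atleast_2d(X)@m['R'].T+m['t']; return np.c_[f*p[:,0]/p[:,2]+m['cx'],f*p[:,1]/p[:,2]+m['cy']]
E
python3 - <<'E'
from h import *
im=cv2.imread('pics/top0.png'); si=cv2.imread('pics/side0.png')
for n,I,seed in(('top',im,(140,195)),('side',si,(175,290))):
    hsv=cv2.cvtColor(I,cv2.COLOR_BGR2HSV)
    m=cv2.inRange(hsv,(60,70,25),(95,255,255)); m=cv2.morphologyEx(m,cv2.MORPH_CLOSE,np.ones((5,5)))
    cs,_=cv2.findContours(m,cv2.RETR_EXTERNAL,cv2.CHAIN_APPROX_NONE)
    for c in cs:
        if 500<cv2.contourArea(c)<8000:
            x,y,w,h=cv2.boundingRect(c); print(n,x,y,w,h,cv2.contourArea(c),cv2.minAreaRect(c))
            q=cv2.approxPolyDP(cv2.convexHull(c),4,True)[:,0]; print(q.tolist(),plane(n,q,.012).round(3).tolist())
a=cv2.resize(im[95:190,140:230],None,fx=6,fy=6,interpolation=cv2.INTER_CUBIC)
cv2.imwrite('pics/c1.png',a)
cv2.imwrite('pics/c2.png',cv2.resize(si[120:200,245:340],None,fx=7,fy=7,interpolation=cv2.INTER_CUBIC))
E
```

```text
top 206 365 89 19 1088.0 ((250.0, 374.0), (18.0, 88.0), 90.0)
[[294, 382], [206, 383], [241, 365], [267, 367]] [[0.099, -0.093, 0.012], [0.101, 0.09, 0.012], [0.136, 0.017, 0.012], [0.13, -0.038, 0.012]]
top 164 197 53 58 2077.0 ((190.04385375976562, 225.61013793945312), (49.94491195678711, 44.045379638671875), 76.4295654296875)
[[205, 197], [216, 244], [175, 254], [164, 207]] [[0.491, 0.092, 0.012], [0.388, 0.068, 0.012], [0.368, 0.157, 0.012], [0.47, 0.182, 0.012]]
top 153 109 60 68 1913.5 ((182.5267333984375, 142.90309143066406), (58.49479293823242, 67.51649475097656), 1.3971810340881348)
[[156, 109], [212, 114], [210, 176], [154, 175]] [[0.693, 0.202, 0.012], [0.68, 0.076, 0.012], [0.538, 0.081, 0.012], [0.541, 0.205, 0.012]]
side 0 174 82 158 7474.0 ((40.5, 252.5), (81.0, 157.0), 0.0)
[[9, 174], [73, 230], [81, 257], [73, 282], [52, 307], [0, 331], [0, 184]] [[-0.033, 0.261, 0.012], [0.12, 0.061, 0.012], [0.139, -0.011, 0.012], [0.126, -0.067, 0.012], [0.09, -0.113, 0.012], [0.004, -0.141, 0.012], [-0.049, 0.232, 0.012]]
side 186 163 60 48 1270.0 ((213.30545043945312, 181.35520935058594), (46.481685638427734, 51.863067626953125), 70.34617614746094)
[[233, 173], [245, 194], [200, 210], [186, 182], [190, 165]] [[0.478, 0.154, 0.012], [0.493, 0.084, 0.012], [0.388, 0.059, 0.012], [0.368, 0.148, 0.012], [0.383, 0.201, 0.012]]
side 256 135 72 61 2192.0 ((289.99267578125, 161.45111083984375), (60.32511901855469, 67.09933471679688), 81.46923065185547)
[[263, 135], [318, 157], [327, 186], [266, 195], [256, 161]] [[0.577, 0.269, 0.012], [0.689, 0.163, 0.012], [0.681, 0.068, 0.012], [0.538, 0.071, 0.012], [0.54, 0.181, 0.012]]
side 410 0 102 109 5424.0 ((460.5, 54.0), (108.0, 101.0), 90.0)
[[410, 0], [511, 0], [511, 108]] [[1.259, 0.869, 0.012], [1.616, 0.794, 0.012], [1.257, 0.235, 0.012]]
```

View pics/c1.png

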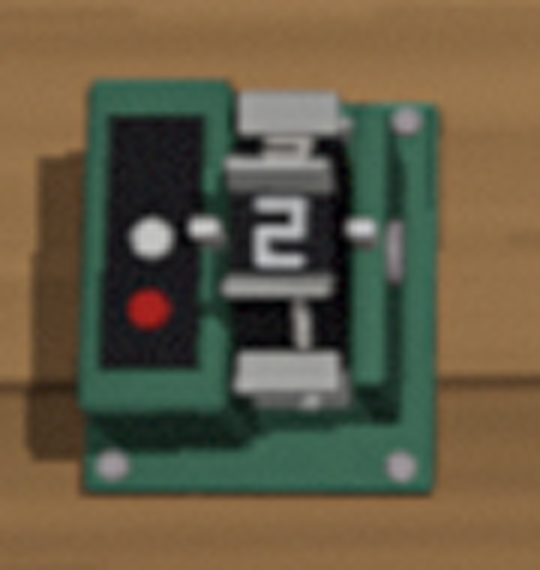

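View pics/c2.png

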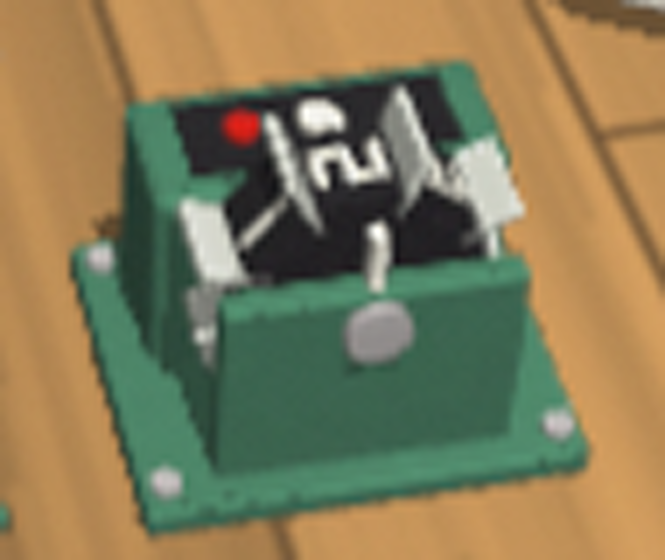

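Crops confirm the large green timer: 2 is nearly on top, and the pointers are at about (174,133) and (200,133). The front bar is at about (186.4,142.5) and the rear bar at about (186.5,123).

```bash
python3 - <<'E'
from h import *
S=lambda u,v:((u+.5)/6-.5+140,(v+.5)/6-.5+95)
C=plane('top',[S(437,103),S(433,492),S(82,492)],.012); print(C.round(4).tolist(),np.linalg.norm(C[0]-C[1]),np.linalg.norm(C[1]-C[2]))
P=plane('top',[S(203,228),S(362,230)],.107); print(P.round(4).tolist(),np.linalg.norm(P[0]-P[1]))
ex=(C[0]-C[1]);yaw1=np.arctan2(ex[1],ex[0]);d=C[2]-C[1];yaw2=np.arctan2(-d[0],d[1]);d=P[0]-P[1];yaw3=np.arctan2(-d[0],d[1]);print(yaw1,yaw2,yaw3)
yaw=(yaw1+yaw2+yaw3)/3
ux=np.array([np.cos(yaw),np.sin(yaw),0]);uy=np.array([-ux[1],ux[0],0])
o=C[:2].mean(0)+45*uy*1e-3; print('org plate',o, 'org ptr',P.mean(0))
o=P.mean(0);o[2]=0
print('yaw',yaw)
def bar(a,y=0,rr=.056): return o+ux*rr*np.sin(a)+uy*y+np.array([0,0,.072+rr*np.cos(a)])
for q in (1.45,1.57,1.7):
    dq=1.571-q
    for a in (-.3927,.3927,1.178):
        uv=proj('top',bar(a+dq)); uw=proj('top',bar(a+dq,rr=.04))
        print(q,a,((uv-[140,95])*6).round(0).tolist(),((uw-[140,95])*6).round(0).tolist(), 'side',((proj('side',bar(a+dq,-.017))-[245,120])*7).round().tolist())
E
```

```text
[[0.6849, 0.0752, 0.012], [0.5363, 0.077, 0.012], [0.5379, 0.2062, 0.012]] 0.1485695129318197 0.129215835602224
[[0.6115, 0.147, 0.107], [0.6103, 0.0936, 0.107]] 0.05345640094783294
-0.012593949560202877 -0.012196129395486774 -0.023553911091789198
org plate [0.61130406 0.1210821  0.012     ] org ptr [0.61088101 0.1202769  0.107     ]
yaw -0.016114663349159616
1.45 -0.3927 [[271.0, 256.0]] [[278.0, 255.0]] side [[315.0, 168.0]]
1.45 0.3927 [[276.0, 135.0]] [[281.0, 170.0]] side [[449.0, 162.0]]
1.45 1.178 [[291.0, 90.0]] [[292.0, 137.0]] side [[520.0, 231.0]]
1.57 -0.3927 [[272.0, 276.0]] [[278.0, 269.0]] side [[294.0, 176.0]]
1.57 0.3927 [[275.0, 150.0]] [[280.0, 181.0]] side [[430.0, 157.0]]
1.57 1.178 [[288.0, 91.0]] [[290.0, 138.0]] side [[515.0, 217.0]]
1.7 -0.3927 [[273.0, 298.0]] [[279.0, 285.0]] side [[272.0, 187.0]]
1.7 0.3927 [[273.0, 168.0]] [[279.0, 193.0]] side [[409.0, 155.0]]
1.7 1.178 [[286.0, 94.0]] [[288.0, 140.0]] side [[508.0, 203.0]]
```

```bash
cat >> h.py <<'E'
from scipy.spatial.transform import Rotation as Ro
yaw=-.015; O=np.array([.611,.1207,0]); ux=np.array([np.cos(yaw),np.sin(yaw),0]); uy=np.array([-ux[1],ux[0],0]); uz=np.array([0,0,1.])
def P(x,z): return O+ux*x+uz*(.072+z)
def quat():
    best=None
    for s in(1,-1):
        q=Ro.from_matrix(np.c_[s*ux,-s*uy,-uz]).as_quat()[[3,0,1,2]]
        j=solver.solve_ik(P(.033,.13),q)
        if j is not None:
            d=np.abs(np.array(j)-status.read_qpos())[-1]
            if best is None or d<best[0]: best=(d,q)
    return best[1]
E
python3 - <<'E'
from h import *
r.gripper_close()
p=np.array(status.read_ee_pos()); r.line_to(p+[0,0,.15],rate=.25)
Q=quat(); r.reach(P(.033,.13),Q); print(status.read_time_s(),status.read_ee_pos())
print(r.line_to(P(.033,.08),rate=.15), r.line_to(P(.033,.047),rate=.08,force_limit=8),status.read_ee_pos()-P(.033,.047))
print(status.read_force()); print(r.line_to(P(-.010,.047),rate=.06,force_limit=25),status.read_force())
cv2.imwrite('pics/s1.png',cams.snapshot('side')[100:220,225:360].repeat(5,0).repeat(5,1)); print(status.read_time_s())
E
```

```text
4.7333 [0.64420894 0.11933417 0.20196052]
False False [-5.67298247e-05  1.51081998e-04 -1.20328911e-04]
[ 0.10994255 -0.36759166  0.50837908]
False [ 0.34534372 -0.09520029 -0.24346833]
6.6917
```

View pics/s1.png

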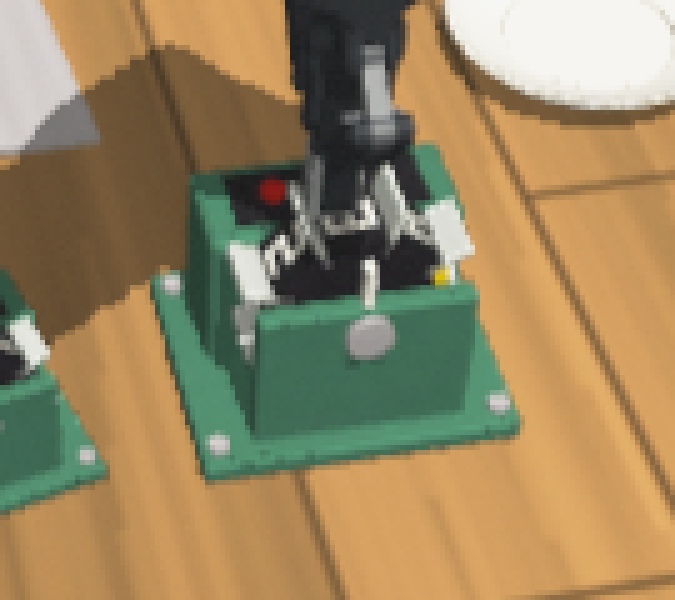

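The side view shows the 3 now about on top, under the finger tip (crop 345,215), with the yellow 5 rising from the back at (441,277). Two more strokes.

```bash
python3 - <<'E'
from h import *
for xe in(-.010,-.0065):
    r.line_to(P(status.read_ee_pos()[0]-O[0]+.002,.047)); 
    x=.002-.010
    r.line_to(P(x,.075),rate=.12); r.line_to(P(.034,.075),rate=.15)
    print(r.line_to(P(.034,.047),rate=.08,force_limit=8), r.line_to(P(xe,.047),rate=.05,force_limit=25),status.read_force())
r.line_to(P(xe+.003,.047),rate=.05); r.line_to(P(xe+.003,.12),rate=.15); r.line_to(P(-.15,.2),rate=.25)
cv2.imwrite('pics/t2.png',cv2.resize(cams.snapshot('top')[95:190,140:230],None,fx=6,fy=6,interpolation=cv2.INTER_CUBIC))
cv2.imwrite('pics/s2.png',cv2.resize(cams.snapshot('side')[120:200,245:340],None,fx=7,fy=7,interpolation=cv2.INTER_CUBIC)); print(status.read_time_s())
E
```

```text
False False [-0.04813935 -0.76874089  1.26152397]
False False [ 0.31300392 -0.24068862 -0.51682292]
13.6583
```

View pics/s2.png

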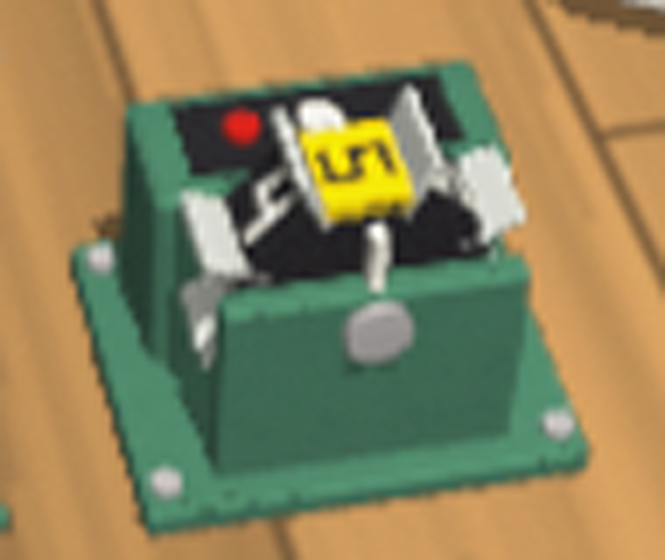

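View pics/t2.png

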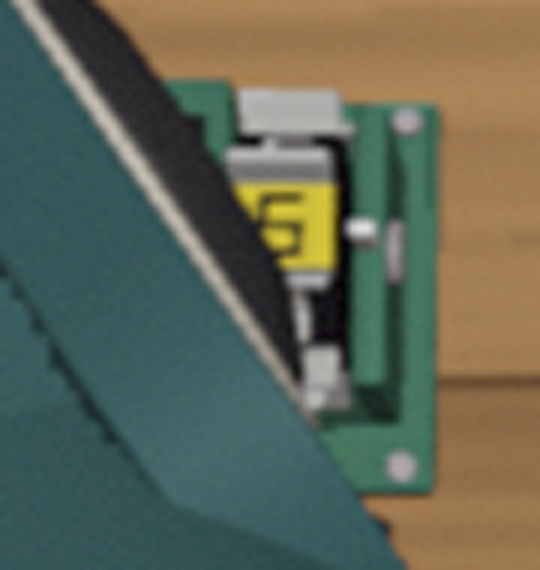

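The yellow 5 is centred between the pointers in both views. The bars at crop rows ~279 and ~148 match the predicted 276 and 150, and the arm is clear of the timer.

```bash
python3 - <<'E'
from h import *
r.hold(.3); print(status.read_force(),order.sign_off())
E
```

```text
the job is handed in; nothing more can be done
[ 0.23153198 -0.29974015  0.4153117 ] None
```

The green timer's yellow 5 is squarely on top between the pointers, confirmed in both cameras; the robot never went near the blue timer, the arm is clear, and the job was handed in at about 14 s, though no verdict came back.

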